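Fetch the decor tin from behind the topping containers

ROBOT

A 6-joint arm with a two-finger parallel gripper is mounted at the origin on the work surface. World frame = base frame: x ahead of the robot, y to its left, z up, the work surface at z = 0. Lengths are in m, angles in rad, forces in N, time in s.
With the tool pointing down it reaches from about 0.225 to 0.875 m from the base axis. Payload 3.4 kg.
Tool frame: the origin (TCP) lies midway between the tips of the shut fingers; the grasp point (between the pads) lies 19 mm behind it; z points along the fingers, y is the line along which they close (so a half turn about z gives the same grasp; the last joint's range is limited). The gripper opens to 85 mm and grips with 20 to 120 N. Pads are 22 mm wide; open, the fingers measure 114 mm over their backs; the gripper's body (76 mm by 85 mm) begins 54 mm behind the grasp point. The pads swing forward as they close: fully open they stand 13 mm farther back than shut.
Start: joints at [-1.257, 0.276, 1.505, -0, 1.361, -0.121], TCP at [0.242, -0.522, 0.231] pointing down, gripper open.
Joint ranges: [-2.89, 2.89], [-0.75, 2.08], [0.22, 2.7], [-1.18, 4.32], [0.11, 2.71], [-2.7, 2.7]. Speed limits (rad/s): [2.57, 2.57, 3.14, 3.14, 3.14, 3.14].

INTERFACE

Orientations are given as a unit quaternion [w, x, y, z].
In Python, from rig import * gives the robot as it stands.
- The arm moves only by the tool apply_moves, never from a script. Its argument "steps" is one flat list of numbers, 4 for each row, row after row: the shift along the world's x, y, z in cm, then the turn about the world's z in degrees. A call has 1 to 8 rows; each row is the pose to reach, as a shift and turn from the pose commanded when the call began; what a row does not reach only later rows make up. A row lasts 1/12 s, in which the tool goes at most 41.7 mm and 7.16 degrees, less where a joint would pass 70% of its speed; a pose out of reach is approached as far as the arm can. A call with a gripper value outside its range is refused whole. "jaw" is the closure in counts, from 0 (fully open) to 255 (shut), set as the call begins (left out, the last holds). The fingers move at their own pace and stop on an object; "newtons" is the grip in N (left out, the last holds). Time passes only in rows, so rows that repeat a pose let the fingers close. It gives the time, the measured TCP pose, the force, the opening and the grip force at its end, in the units of the state.
- get_state(): the state, without advancing time (a new reading comes with each control period).
- get_image(name): name is "scene" or "side" or "wrist"; returns the picture (400x640x3 uint8, red, green, blue); there is no depth.
- calibration(name): a dict with "fx", "fy", "cx", "cy" (pixels), "xyz" and "rotation" of the camera in the world. Camera axes: x right, y up, looking along -z (the intrinsics and any distortion apply to the point x, -y, -z); pixel columns grow to the right and rows downward; lengths in m; the calibration is good to about 2 mm. The wrist camera is an equidistant fisheye: a pixel r from the principal point sees the ray r / f radians off the axis. A picture is of the moment at which its call begins: read the wrist's pose just before it. calibration takes no time and is no camera call; for the wrist camera it gives the pose at the moment of the call.
- sign_off(): hands the job in; it is judged then, once.
The state is a dict: "clock": time; "qpos": joint angles; "qd": joint speeds; "effort": joint torques, N m; "position": TCP position; "ee_rot": TCP orientation; "contact_force": force on the tool from outside, world axes, zero at the start; "moment": the same for the moment, N m; "width": finger opening in m; "gripper_force": force on a finger pad.
Only numpy, scipy, OpenCV 4.12 (cv2) and the standard library are available. Lean on these libraries where they do the work, as an engineer would, in place of code of your own. Each camera call takes 0.05 s, during which the arm holds its last target. There are 200 camera calls.

TASK

First move the three tall topping containers from the front row of the condiment board to the grey side tray, and stand them all upright there. Then take the low round tin from behind them and set it in the middle of the cork coaster on the serving tray. Finally stand each tall container back on the very mark of the board it came from, upright, and leave the ramekin, the square dish and the dessert bowl where they are.

Things in the scene. Friction and masses are not known exactly. Their poses are not given: they have to be found in the camera images.
- board: Brown wooden condiment board, fixed, 170 (x) x 260 (y) x 6 mm thick; end cheeks at y = +-125 mm, 10 thick, rising 28 above the table. Origin: centre of its underside; x from the robot's side to the back, y along the rows; turned up to 0.3 rad. Front row: flat dark round marks (62 mm) at x = -34, y = -70, 0, +70 mm, a tall container on each. Back row at x = +34: the tin in the middle, a dish each side.
- jar_mid (a point): Tall round amber glass jar, black cap, paper label: 52 mm across up to 66 mm, cap (45 across) the top 14 mm, 86 high, 0.3 kg. Point: its centre, 43 mm above its foot; z up. On one of the front marks. The tall containers stand only 18 mm apart: grip each front-to-back (along the board's x), 10 to 18 mm above this point, so that the fingers pass over the low back row, whose top is 40 mm above the table.
- squeeze_mid (a point): Tall round white plastic squeeze bottle with a pointed nozzle on top: straight body 52 mm across up to 72 mm, shoulder to 78, nozzle tip at 98 mm, 0.26 kg. Point: its centre, 49 mm above its foot; z up along its axis. On one of the three front marks. Grip as the jar, 5 to 12 mm above this point (below the shoulder).
- canister_mid (a point): Tall square steel canister with a dark lid: 50 x 50 mm, lid 44 x 44 mm (the top 10 mm), 86 mm high, 0.28 kg. Point: its centre, 43 mm above its foot; x and y square to its sides, z up. On one of the three front marks, its sides within 0.1 rad of the board's. Grip as the jar.
- tin_mid (a point): Low round metal tin with a lid, 61 mm across, 34 mm high, 0.14 kg. Point: its centre, 17 mm above its foot; z up. Middle of the board's back row, 68 mm behind the front row and about 10 to 20 mm from the dishes left and right: it can be gripped only front-to-back (along the board's x), once the front row is clear. Free space behind it.
- sidetray_floor (a point): Grey plastic side tray, fixed, empty: 280 (x) x 150 (y) mm outside, walls 5 mm thick, their top 16 mm above the table, floor 5 mm thick. Point: centre of the upper face of its floor; x along its length, y across it. Three containers fit in a line along x, about 80 mm apart. It lies to the left or to the right of the board.
- coaster_top (a point): Round cork coaster, 96 mm across and 4 mm thick, fixed on the floor of the dark wooden serving tray (270 x 190 mm, rim 22 mm high above the table), which lies on the other side of the board. Point: centre of the coaster's upper face, 55 mm from the tray's middle along the tray's length (x).
- ramekin_mid (a point): Small round open white ceramic ramekin in the board's back row, beside the tin: 60 mm across, 34 mm high. Bystander. Point: on its axis, half-way up.
- cruet_mid (a point): Small square white ceramic dish with a wooden lid in the board's back row, on the tin's other side: 55 x 55 mm, 32 mm high. Bystander. Point: on its axis, half-way up.
- bowl_mid (a point): White ceramic dessert bowl on the serving tray, 84 mm across the rim, 45 mm high, its centre 120 mm from the coaster's along the tray. Bystander. Point: on its axis, half-way up.
There are look-alikes about, which are no part of the job. Leave any yellow look-alike of the part that bears squeeze_mid alone.

How it is judged:
On the way, in this order (a step that is already met when the one before it is completed fails the run):
1. all three tall containers stand upright in the grey side tray, released, with the tin still in its place on the board (x of jar_mid in the frame of sidetray_floor between -0.125 and 0.125 m and y of jar_mid in the frame of sidetray_floor between -0.06 and 0.06 m and z of jar_mid in the frame of sidetray_floor between 0.036 and 0.056 m and angle between each of jar_mid, squeeze_mid, canister_mid's own z axis and vertical below 0.12 rad and contact force between the fingers and jar below 0.3 N and x of squeeze_mid in the frame of sidetray_floor between -0.125 and 0.125 m and y of squeeze_mid in the frame of sidetray_floor between -0.06 and 0.06 m and z of squeeze_mid in the frame of sidetray_floor between 0.036 and 0.056 m and contact force between the fingers and squeeze below 0.3 N and x of canister_mid in the frame of sidetray_floor between -0.125 and 0.125 m and y of canister_mid in the frame of sidetray_floor between -0.06 and 0.06 m and z of canister_mid in the frame of sidetray_floor between 0.036 and 0.056 m and contact force between the fingers and canister below 0.3 N and distance of tin_mid from where it was at the start of the episode below 0.02 m), for 0.2 s.
2. the tin stands on the coaster, its centre within 15 mm of the coaster's, released, while the three containers still stand in the side tray (x of jar_mid in the frame of sidetray_floor between -0.125 and 0.125 m and y of jar_mid in the frame of sidetray_floor between -0.06 and 0.06 m and z of jar_mid in the frame of sidetray_floor between 0.036 and 0.056 m and angle between each of jar_mid, squeeze_mid, canister_mid, tin_mid's own z axis and vertical below 0.12 rad and contact force between the fingers and jar below 0.3 N and x of squeeze_mid in the frame of sidetray_floor between -0.125 and 0.125 m and y of squeeze_mid in the frame of sidetray_floor between -0.06 and 0.06 m and z of squeeze_mid in the frame of sidetray_floor between 0.036 and 0.056 m and contact force between the fingers and squeeze below 0.3 N and x of canister_mid in the frame of sidetray_floor between -0.125 and 0.125 m and y of canister_mid in the frame of sidetray_floor between -0.06 and 0.06 m and z of canister_mid in the frame of sidetray_floor between 0.036 and 0.056 m and contact force between the fingers and canister below 0.3 N and horizontal distance between tin_mid and coaster_top below 0.015 m and z of tin_mid in the frame of coaster_top between 0.011 and 0.023 m and contact force between the fingers and tin below 0.3 N), for 0.2 s.
At the end, for the whole second after the job is handed in: Jar, squeeze bottle and canister each stand upright within 15 mm of where they started; the tin stands upright on the coaster within 15 mm of its centre; ramekin, square dish and dessert bowl are within 20 mm of their starts; all released and at rest (distance of each of jar_mid, squeeze_mid, canister_mid from where it was at the start of the episode below 0.015 m and angle between each of jar_mid, squeeze_mid, canister_mid, tin_mid's own z axis and vertical below 0.12 rad and linear speed of each of jar, squeeze, canister, tin below 0.02 m/s and angular speed of each of jar, squeeze, canister, tin below 0.2 rad/s and horizontal distance between tin_mid and coaster_top below 0.015 m and z of tin_mid in the frame of coaster_top between 0.011 and 0.023 m and contact force between the fingers and tin below 0.3 N and distance of each of ramekin_mid, cruet_mid, bowl_mid from where it was at the start of the episode below 0.02 m); the robot touches nothing.
It fails at once if the ramekin is pushed more than 20 mm from its place (distance of ramekin_mid from where it was at the start of the episode above 0.02 m).
It fails at once if the square dish is pushed more than 20 mm from its place (distance of cruet_mid from where it was at the start of the episode above 0.02 m).
It fails at once if the dessert bowl is pushed more than 20 mm from its place (distance of bowl_mid from where it was at the start of the episode above 0.02 m).
It fails at once if a tall container or the tin is knocked over (angle between any of jar_mid, squeeze_mid, canister_mid, tin_mid's own z axis and vertical above 0.7 rad).
It also fails if it takes over 131 s, if anything falls off the work surface, if the arm or the gripper's body presses on something with over 40 N, if the wrist force passes 120 N, or if a joint passes its speed limit or range.

## Working session

There is one attempt and no reset: what is moved stays moved. The work goes in short steps, Python scripts to look and compute and a tool call to move; the robot and the scene stay as the last step left them, time stands still between calls to the robot, and variables do not carry over. Pictures are saved under pics/ and viewed, at most 14 in all, crops included, and the job is handed in when it is done.

Besides the shell and the picture viewer there is one more tool, called after "Call:" as name(argument=value, ...) on one line, values as JSON. apply_moves: Moves the arm, as the interface text tells. Its arguments: {"type":"object","properties":{"steps":{"type":"array","items":{"type":"number"}},"jaw":{"type":"number"},"newtons":{"type":"number"}},"required":["steps"]}

```bash
mkdir -p pics; ls
cat > h.py <<'E'
from rig import *
import numpy as np, cv2
def snap(n,f):
    c=calibration(n); im=np.array(get_image(n)); cv2.imwrite('pics/'+f+'.png',im[:,:,::-1]); return im,c
def ray(c,u,v,name):
    x=(u-c['cx'])/c['fx']; y=(v-c['cy'])/c['fy']
    if name=='wrist':
        r=np.hypot(x,y); s=np.sinc(r/np.pi); d=np.array([x*s,-y*s,-np.cos(r)])
    else: d=np.array([x,-y,-1.])
    return np.array(c['xyz']),np.array(c['rotation']).reshape(3,3)@d
def onz(c,u,v,z,name):
    o,d=ray(c,u,v,name); return o+d*(z-o[2])/d[2]
def proj(c,p,name):
    q=np.array(c['rotation']).reshape(3,3).T@(np.array(p)-np.array(c['xyz'])); x,y,z=q[0],-q[1],-q[2]
    if name=='wrist':
        t=np.arctan2(np.hypot(x,y),z); k=t/max(np.hypot(x,y),1e-9)
    else: k=1/z
    return np.array([c['cx']+c['fx']*x*k,c['cy']+c['fy']*y*k])
E
python3 - <<'E'
from h import *
for n in ['scene','side','wrist']:
    im,c=snap(n,n+'0'); print(n,c)
print(get_state())
a=[cv2.imread(f'pics/{n}0.png') for n in ['scene','side']]
E
```

```text
pics
scene {'fx': 504.3800870120081, 'fy': 504.3800870120081, 'cx': 322.02089992200655, 'cy': 198.30920111697952, 'xyz': array([1.28642082, 0.76074809, 0.71896741]), 'rotation': array([0.33083   , 0.19198327, 0.44647867, 0.80891948])}
side {'fx': 500.7051470798486, 'fy': 500.7051470798486, 'cx': 326.04105121120165, 'cy': 207.60839598398334, 'xyz': array([0.27064635, 1.06435188, 0.7988602 ]), 'rotation': array([-0.11874092, -0.05185004,  0.46809676,  0.87412676])}
wrist {'fx': 309.70691628693146, 'fy': 309.70691628693146, 'cx': 318.7872097527551, 'cy': 199.78037429318337, 'xyz': array([ 0.30447406, -0.4926868 ,  0.3732874 ]), 'rotation': array([ 0.83550082, -0.11104027,  0.07162456, -0.53336512])}
{'clock': 0.15, 'qpos': array([-1.25702761e+00,  2.76479760e-01,  1.50586675e+00, -4.23519654e-05,
        1.36068130e+00, -1.21022508e-01]), 'qd': array([ 0.00159379,  0.00073519, -0.00414513,  0.00046022, -0.00089998,
       -0.00055893]), 'effort': array([ 8.82750828e-04, -4.17144084e+01, -2.46033025e+01, -2.57574875e-04,
        7.64575292e-03, -1.73316567e-05]), 'position': array([ 0.24204761, -0.52113258,  0.23061155]), 'ee_rot': array([-7.12254838e-04,  9.76461286e-01,  2.15691544e-01, -8.96591331e-05]), 'contact_force': array([ 0.48388655, -0.31109985,  0.51993882]), 'moment': array([0.00692679, 0.03900202, 0.00465084]), 'gripper_force': 0.0, 'width': 0.08572764930693025}
```

Rotations are quaternions; I'll fix that in the helpers.

```bash
sed -i "s/np.array(c\['rotation'\]).reshape(3,3)/RM(c)/; s/^import numpy as np, cv2/import numpy as np, cv2\nfrom scipy.spatial.transform import Rotation as Ro\ndef RM(c): q=c['rotation']; return Ro.from_quat([q[1],q[2],q[3],q[0]]).as_matrix()/" h.py; cat h.py | head -8
```

```text
from rig import *
import numpy as np, cv2
from scipy.spatial.transform import Rotation as Ro
def RM(c): q=c['rotation']; return Ro.from_quat([q[1],q[2],q[3],q[0]]).as_matrix()
def snap(n,f):
    c=calibration(n); im=np.array(get_image(n)); cv2.imwrite('pics/'+f+'.png',im[:,:,::-1]); return im,c
def ray(c,u,v,name):
    x=(u-c['cx'])/c['fx']; y=(v-c['cy'])/c['fy']
```

View pics/scene0.png

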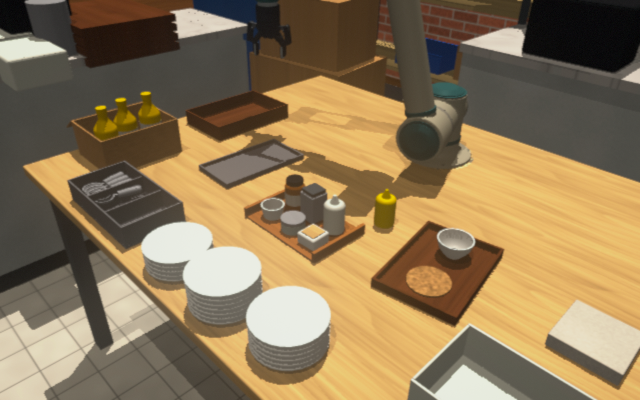

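View pics/side0.png

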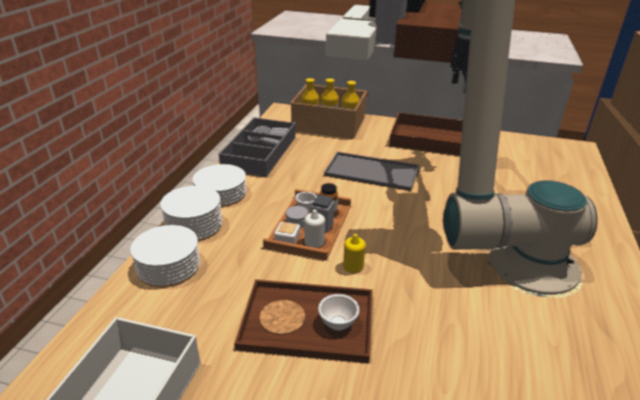

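The scene view shows the board near (305,220) with bottle (334,215), canister (313,203) and jar (295,190). The grey tray is at (252,162), the coaster at (429,281), the bowl at (456,240), and a yellow decoy at (385,210). The side view agrees. Next I need rough positions.

Run:
```python
from h import *
c={n:calibration(n) for n in['scene','side']}
def tri(a,b):
    o1,d1=ray(c['scene'],*a,'scene');o2,d2=ray(c['side'],*b,'side')
    s=np.linalg.lstsq(np.c_[d1,-d2],o2-o1,rcond=None)[0]; return ((o1+d1*s[0]+o2+d2*s[1])/2).round(3), np.linalg.norm(o1+d1*s[0]-o2-d2*s[1]).round(4)
for n,a,b in [('nozzle',(335,198),(315,210)),('jar cap',(295,180),(329,188)),('can lid',(313,190),(323,201)),('coaster',(429,281),(283,317)),('bowl',(456,236),(339,308)),('tin',(293,218),(298,213)),('yellow',(387,191),(356,236))]: print(n,tri(a,b))
for q in [(200,163),(234,185),(302,156),(268,142)]: print('tray sc',onz(c['scene'],*q,.016,'scene').round(3))
for q in [(326,173),(340,155),(419,162),(411,187)]: print('tray sd',onz(c['side'],*q,.016,'side').round(3))
for q in [(374,278),(456,316),(502,245),(430,225)]: print('serv sc',onz(c['scene'],*q,.022,'scene').round(3))
for q in [(245,212),(316,257),(362,228)]: print('board sc',onz(c['scene'],*q,.02,'scene').round(3))
s=get_state();print(Ro.from_quat(np.roll(s['ee_rot'],-1)).as_matrix().round(3))
cw=calibration('wrist');print(RM(cw).round(3))
```

```text
nozzle (array([0.547, 0.076, 0.099]), np.float64(0.0078))
jar cap (array([ 0.546, -0.063,  0.086]), np.float64(0.0006))
can lid (array([0.546, 0.001, 0.084]), np.float64(0.0005))
coaster (array([0.539, 0.35 , 0.007]), np.float64(0.0004))
bowl (array([0.42 , 0.334, 0.054]), np.float64(0.0042))
tin (array([0.614, 0.003, 0.034]), np.float64(0.0001))
yellow (array([0.429, 0.138, 0.093]), np.float64(0.0013))
tray sc [ 0.601 -0.421  0.016]
tray sc [ 0.605 -0.248  0.016]
tray sc [ 0.35  -0.248  0.016]
tray sc [ 0.363 -0.394  0.016]
tray sd [ 0.605 -0.258  0.016]
tray sd [ 0.591 -0.388  0.016]
tray sd [ 0.331 -0.417  0.016]
tray sd [ 0.338 -0.251  0.016]
serv sc [0.63  0.273 0.022]
serv sc [0.602 0.453 0.022]
serv sc [0.33  0.404 0.022]
serv sc [0.383 0.242 0.022]
board sc [ 0.669 -0.115  0.02 ]
board sc [0.667 0.137 0.02 ]
board sc [0.51  0.134 0.02 ]
[[ 0.907  0.421 -0.   ]
 [ 0.421 -0.907  0.001]
 [ 0.    -0.001 -1.   ]]
[[ 0.421  0.875  0.238]
 [-0.907  0.406  0.109]
 [-0.001 -0.262  0.965]]
```

Call:
apply_moves(steps=[2,3,3,7,4,6,6,14,6.5,9.5,7,20,9,13,7,26,11,16.5,7,32,13,20,7,33,15,23,7,33,17,26,7,33], jaw=0, newtons=40)

```text
clock: 0.82
position: [0.4126, -0.2594, 0.3013]
ee_rot: [-0.0, 0.875, 0.484, 0.0]
contact_force: [0.1, 0.3, -0.5]
width: 0.0853
gripper_force: 0.0
```

Call:
apply_moves(steps=[2.1,3.3,0,4,4.2,6.6,0,8,6.3,9.8,0,12,8.4,13,0,16,10.5,16.3,0,20,12.6,19.6,0,24,14.7,22.8,0,28,16.8,26,0,32])

```text
clock: 1.48
position: [0.5807, 0.0004, 0.3011]
ee_rot: [-0.0, 0.706, 0.708, -0.0]
contact_force: [0.3, -0.5, 0.6]
width: 0.0853
gripper_force: 0.0
```

Run:
```python
from h import *
im,c=snap('wrist','w1'); s=get_state(); print(s['clock'],s['position'],s['qpos'],s['qd']); print(c)
```

```text
1.5333 [0.58478386 0.00688492 0.30042152] [-0.11210926  0.25943094  1.35932631  0.007868    1.51985968 -0.12168955] [-0.06653578 -0.02864374  0.06492183 -0.05372355  0.00667085  0.01708719]
{'fx': 309.70691628693146, 'fy': 309.70691628693146, 'cx': 318.7872097527551, 'cy': 199.78037429318337, 'xyz': array([0.58271571, 0.06747188, 0.44381756]), 'rotation': array([ 9.91158168e-01, -1.32682370e-01, -3.37610738e-04,  8.72315625e-04])}
```

View pics/w1.png

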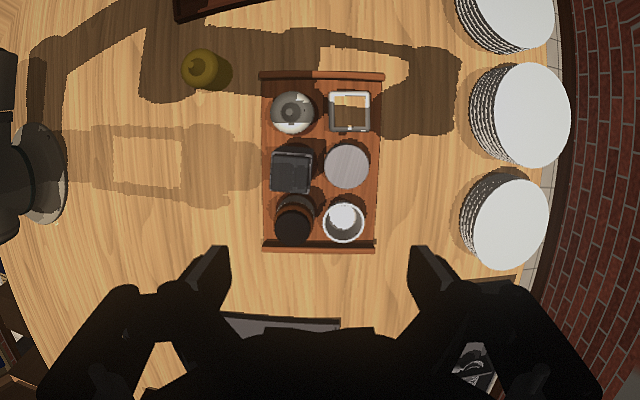

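In w1 the image right is +x and image up is +y. The bottle's nozzle is near (293,111), the canister lid at (291,170), the jar cap at (293,225) and the tin at (346,166). The dish is at (349,110) and the ramekin at (344,222). The board's cheeks are near rows 75 and 246.

Run:
```python
from h import *
im=cv2.imread('pics/w1.png')
c={'fx':309.70691628693146,'fy':309.70691628693146,'cx':318.7872097527551,'cy':199.78037429318337,'xyz':[0.58271571,0.06747188,0.44381756],'rotation':[9.91158168e-01,-1.32682370e-01,-3.37610738e-04,8.72315625e-04]}
P=lambda u,v,z:onz(c,u,v,z,'wrist').round(4)
for q in [(260,72),(384,73),(376,251),(263,250)]: print('board',P(*q,.028))
for n,u,v,z in [('noz',293,111,.098),('can',291,170,.086),('jar',293,225,.086),('tin',346,166,.034),('dish',349,110,.032),('ram',344,222,.034)]: print(n,P(u,v,z))
cr=im[60:260,240:400]; cv2.imwrite('pics/crop1.png',cv2.resize(cr,None,fx=3,fy=3,interpolation=cv2.INTER_CUBIC))
```

```text
board [0.5043 0.1307 0.028 ]
board [0.6701 0.1301 0.028 ]
board [ 0.6685 -0.1248  0.028 ]
board [ 0.5003 -0.1234  0.028 ]
noz [0.5544 0.0747 0.098 ]
can [0.5504 0.0061 0.086 ]
jar [ 0.5514 -0.0623  0.086 ]
tin [0.6195 0.0027 0.034 ]
dish [0.6226 0.0777 0.032 ]
ram [ 0.6186 -0.0765  0.034 ]
```

View pics/crop1.png

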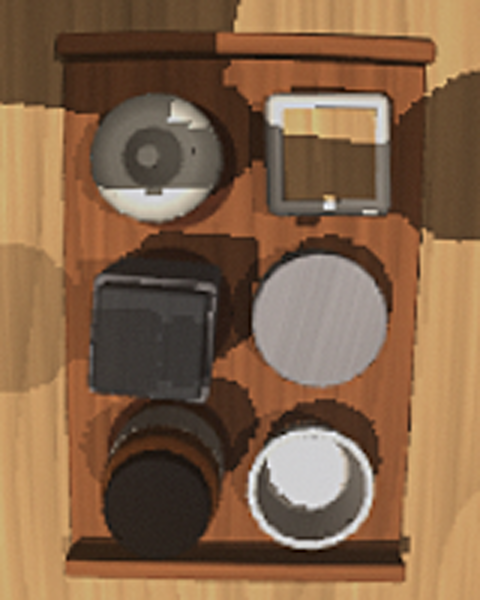

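Run:
```python
from h import *
a=cv2.imread('pics/w1.png')
im,c=snap('wrist','w2'); s=get_state(); print(s['clock'],s['position'],c['xyz'],s['qd'].round(3))
b=cv2.imread('pics/w2.png')
sh=lambda u,v,r=22:np.array(cv2.minMaxLoc(cv2.matchTemplate(b[v-r-20:v+r+20,u-r-20:u+r+20],a[v-r:v+r,u-r:u+r],5))[3])-20
for n,u,v,z in [('noz',289,111.7,.098),('can',290,173.3,.086),('jar',292.7,226.7,.086),('tin',346.7,166.7,.034),('ram',343.7,222.7,.034),('dish',349,111.5,.032),('cheekTL',260,72,.028),('TR',384,73,.028),('BR',376,251,.028),('BL',263,250,.028)]:
    d=sh(round(u),round(v)); print(n,d,onz(c,u+d[0],v+d[1],z,'wrist').round(4))
```

```text
1.5833 [0.58254377 0.00335772 0.30023893] [0.58572057 0.0728655  0.44365251] [-0.066 -0.031  0.042 -0.083  0.034  0.005]
noz [-4  6] [0.5499 0.0751 0.098 ]
can [-4  7] [0.5493 0.0018 0.086 ]
jar [-4  6] [ 0.5514 -0.0641  0.086 ]
tin [-4  7] [0.6204 0.001  0.034 ]
ram [-4  6] [ 0.6184 -0.0774  0.034 ]
dish [-3  6] [0.6235 0.0764 0.032 ]
cheekTL [-3  5] [0.5046 0.132  0.028 ]
TR [-3  6] [0.6704 0.1308 0.028 ]
BR [-4  6] [ 0.6689 -0.1249  0.028 ]
BL [-4  6] [ 0.5001 -0.1246  0.028 ]
```

Run:
```python
from h import *
a=cv2.imread('pics/side0.png')[145:200,310:430]; b=cv2.imread('pics/scene0.png')[130:195,190:310]
a=cv2.resize(a,None,fx=5,fy=5,interpolation=2); b=cv2.resize(b,None,fx=5,fy=5,interpolation=2)
cv2.imwrite('pics/tr.png',np.vstack([a[:275],b]))
```

```text
(no output)
```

View pics/tr.png

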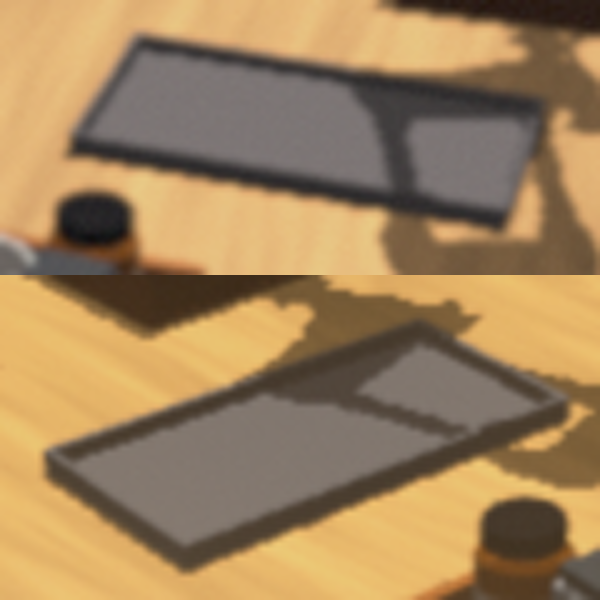

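The crops show the tray's rim corners clearly: (138,38), (545,102), (503,212), (75,140) in the side view and (47,455), (185,550), (567,402), (420,322) in the scene view.

Run:
```python
from h import *
for n,o,L in [('side',(310,145),[(138,38),(545,102),(503,212),(75,140)]),('scene',(190,130),[(47,180),(185,275),(567,125),(420,48)])]:
    c=calibration(n); q=np.array([onz(c,o[0]+u/5,o[1]+v/5,.016,n) for u,v in L]); print(q.round(3)[:,:2],q.mean(0).round(3)); r=cv2.minAreaRect((q[:,:2]*1000).astype(np.float32)); print(r)
```

```text
[[ 0.603 -0.402]
 [ 0.329 -0.393]
 [ 0.339 -0.248]
 [ 0.608 -0.257]] [ 0.469 -0.325  0.016]
((468.1817626953125, -325.28692626953125), (145.45806884765625, 274.2235412597656), 88.0872573852539)
[[ 0.612 -0.406]
 [ 0.619 -0.261]
 [ 0.343 -0.25 ]
 [ 0.337 -0.395]] [ 0.478 -0.328  0.016]
((477.80401611328125, -327.9209289550781), (145.32861328125, 276.5573425292969), 87.5951156616211)
```

Call:
apply_moves(steps=[-1,-2,-3,0,-2,-4.5,-6,0,-3,-6.4,-9,0,-3,-6.4,-12,0,-3,-6.4,-15,0,-3,-6.4,-15,0,-3,-6.4,-15,0,-3,-6.4,-15,0])

```text
clock: 2.25
position: [0.5512, -0.066, 0.1528]
ee_rot: [0.001, 0.708, 0.706, 0.001]
contact_force: [0.9, -0.0, 0.9]
width: 0.0856
gripper_force: 0.0
```

Run:
```python
from h import *
im,c=snap('wrist','w3'); s=get_state(); print(s['clock'],s['position'],c['xyz'],s['qd'].round(3))
for p in [(.55,-.065,.092),(.55,.002,.092),(.55,.075,.104)]: print(proj(c,p,'wrist'))
```

```text
2.3 [ 0.55168475 -0.06599628  0.15340054] [0.55308082 0.00109368 0.2955067 ] [ 0.004 -0.01  -0.008  0.001 -0.005 -0.   ]
[313.6544235  214.44654192]
[313.08108659 115.81833773]
[312.58465985   3.13796799]
```

View pics/w3.png

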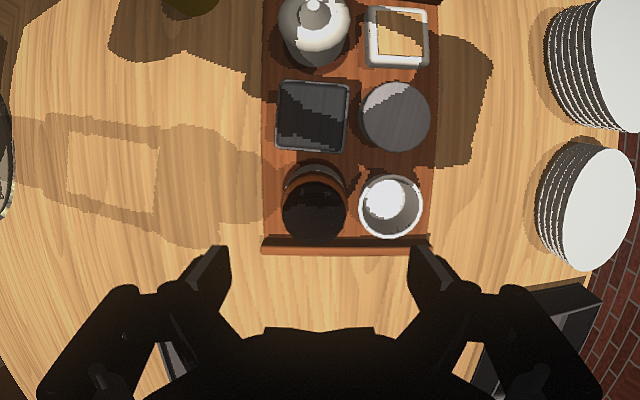

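The jar cap shows at (314,209), about 3 mm further +y than predicted. The canister lid (313,113) and nozzle (313,5) are as predicted. I'll descend and grip.

Call:
apply_moves(steps=[0,0.4,-2.5,0,0,0.4,-5,0,0,0.4,-7.5,0,0,0.4,-9.5,0,0,0.4,-10.9,0,0,0.4,-10.9,0,0,0.4,-10.9,0,0,0.4,-10.9,0])

```text
clock: 2.97
position: [0.552, -0.0618, 0.0443]
ee_rot: [0.002, 0.708, 0.707, 0.001]
contact_force: [0.2, 0.8, -0.1]
width: 0.0856
gripper_force: 0.0
```

Call:
apply_moves(steps=[0,0,0,0,0,0,0,0,0,0,0,0,0,0,0,0,0,0,0,0,0,0,0,0], jaw=255, newtons=40)

```text
clock: 3.47
position: [0.5503, -0.0616, 0.0437]
ee_rot: [0.0, 0.708, 0.707, 0.0]
contact_force: [-1.5, 0.4, 7.2]
width: 0.0503
gripper_force: 40.9
```

Call:
apply_moves(steps=[0,0,2,0,0,0,5,0,0,-1,8,-4,0,-3,8,-10,0,-6,8,-17,0,-9,8,-24,0,-12,8,-31,0,-15,8,-38])

```text
clock: 4.13
position: [0.5498, -0.2126, 0.1224]
ee_rot: [-0.0, 0.9, 0.435, -0.0]
contact_force: [0.3, 0.3, -2.4]
width: 0.0506
gripper_force: 43.2
```

Call:
apply_moves(steps=[0.1,-2.5,0,-7,0.2,-5,0,-14,0.3,-7,0,-21,0.3,-9,0,-28,0.3,-10.5,0,-35,0.3,-11.5,0,-42,0.3,-11.9,0,-48,0.3,-11.9,0,-52])

```text
clock: 4.8
position: [0.5528, -0.3319, 0.1218]
ee_rot: [0.0, 1.0, -0.004, -0.0]
contact_force: [0.7, 0.1, -2.6]
width: 0.0509
gripper_force: 43.2
```

Call:
apply_moves(steps=[0,0,0,0,0,0,-2,0,0,0,-4,0,0,0,-6,0,0,0,-7,0,0,0,-7,0,0,0,-7,0])

```text
clock: 5.38
position: [0.5531, -0.3302, 0.0521]
ee_rot: [-0.0, 1.0, -0.0, -0.0]
contact_force: [0.8, 0.3, -3.0]
width: 0.0507
gripper_force: 43.2
```

Run:
```python
from h import *
a,c=snap('side','s4'); b,d=snap('wrist','w4'); s=get_state(); print(s['clock'],s['position'],s['contact_force'],s['qpos'])
A=cv2.imread('pics/s4.png')[120:220,280:460]; 
cv2.imwrite('pics/v4.png',np.hstack([cv2.resize(A,(540,300)),cv2.resize(cv2.imread('pics/w4.png'),(260,300))]))
```

```text
5.4833 [ 0.55413972 -0.33109458  0.05358934] [-0.40099769 -0.44561839 -2.54392883] [-6.46258130e-01  5.14153574e-01  1.59267844e+00 -7.08553588e-05
  1.03227478e+00  9.25476997e-01]
```

View pics/v4.png

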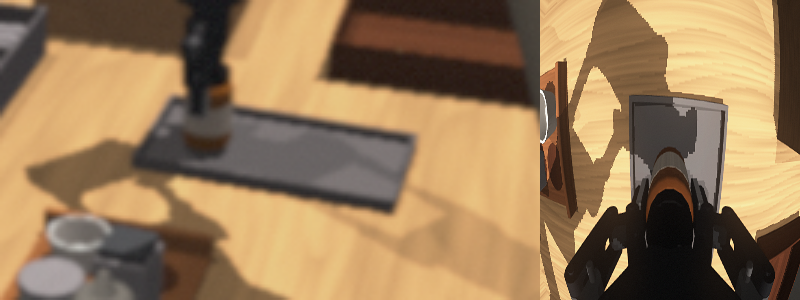

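The jar is upright over the +x end of the tray, centred across it. I'll lower, release, lift, and go on to the canister.

Call:
apply_moves(steps=[0,0,-0.5,0,0,0,-0.9,0,0,0,-0.9,0,0,0,-0.9,0])

```text
clock: 5.82
position: [0.553, -0.3304, 0.0433]
ee_rot: [-0.0, 1.0, -0.001, -0.0]
contact_force: [0.3, -0.1, -2.0]
width: 0.0506
gripper_force: 43.2
```

Call:
apply_moves(steps=[0,0,0,0,0,0,0,0,0,0,0,0,0,0,0,0,0,0,0,0], jaw=0)

```text
clock: 6.23
position: [0.5534, -0.3307, 0.0437]
ee_rot: [0.0, 1.0, -0.001, 0.0]
contact_force: [-1.2, -0.0, -0.5]
width: 0.0854
gripper_force: 0.0
```

Call:
apply_moves(steps=[0,0,2,0,0,0,5,0,0,0,8,0,0,0,11,0,0,2,11,7,0,4,11,14,0,7,11,21,0,10,11,28])

```text
clock: 6.9
position: [0.5532, -0.2301, 0.1537]
ee_rot: [0.0, 0.97, 0.243, 0.0]
contact_force: [1.0, 0.5, -0.4]
width: 0.0854
gripper_force: 0.0
```

Call:
apply_moves(steps=[0,3,0,7,0,6,0,14,0,9,0,21,0,12,0,28,0,15,0,35,-0.2,18,0,42,-0.3,21,0,49,-0.3,23.2,0,56])

```text
clock: 7.57
position: [0.5496, 0.0039, 0.1536]
ee_rot: [-0.0, 0.741, 0.671, 0.0]
contact_force: [0.9, 0.1, -0.2]
width: 0.0854
gripper_force: 0.0
```

Call:
apply_moves(steps=[0,0,0,6,0,0,-3,6,0,0,-6,6,0,0,-8.5,6,0,0,-11.1,6,0,0,-11.1,6,0,0,-11.1,6])

```text
clock: 8.15
position: [0.5493, 0.0016, 0.0416]
ee_rot: [-0.001, 0.708, 0.707, -0.001]
contact_force: [-0.4, 0.9, 0.5]
width: 0.0855
gripper_force: 0.0
```

Call:
apply_moves(steps=[0,0,0,0,0,0,0,0,0,0,0,0,0,0,0,0,0,0,0,0,0,0,0,0], jaw=255, newtons=40)

```text
clock: 8.65
position: [0.551, 0.0013, 0.0442]
ee_rot: [0.001, 0.708, 0.707, 0.001]
contact_force: [-1.4, -0.1, 6.4]
width: 0.05
gripper_force: 41.6
```

Call:
apply_moves(steps=[0,0,2,0,0,0,5,0,0,0,8,0,-0.5,-2.5,11,-7,-1,-6,11,-14,-2,-9.5,11,-21,-3,-13,11,-28,-4,-16.5,11,-35])

```text
clock: 9.32
position: [0.5097, -0.1648, 0.153]
ee_rot: [0.001, 0.889, 0.459, 0.001]
contact_force: [1.2, -0.7, -2.8]
width: 0.0498
gripper_force: 42.4
```

Call:
apply_moves(steps=[-0.8,-3,0,-7,-1.5,-6,0,-14,-2.2,-9,0,-21,-2.8,-11.5,0,-28,-3.3,-14,0,-35,-3.7,-15.8,0,-42,-3.7,-16.4,0,-49,-3.7,-16.4,0,-55])

```text
clock: 9.98
position: [0.4729, -0.3299, 0.1525]
ee_rot: [0.001, 1.0, -0.005, 0.0]
contact_force: [-0.3, -0.1, -2.5]
width: 0.0502
gripper_force: 42.3
```

Call:
apply_moves(steps=[0,0,-3,0,0,0,-6,0,0,0,-8.5,0,0,0,-10,0,0,0,-10.9,0,0,0,-10.9,0,0,0,-10.9,0])

```text
clock: 10.57
position: [0.4736, -0.3278, 0.0437]
ee_rot: [0.0, 1.0, -0.001, 0.0]
contact_force: [1.0, 0.2, -2.3]
width: 0.0498
gripper_force: 42.2
```

Call:
apply_moves(steps=[0,0,0,0,0,0,0,0,0,0,0,0,0,0,0,0,0,0,0,0], jaw=0)

```text
clock: 10.98
position: [0.4734, -0.3277, 0.0438]
ee_rot: [0.0, 1.0, -0.001, 0.0]
contact_force: [-0.7, 0.3, -1.2]
width: 0.0854
gripper_force: 0.0
```

Call:
apply_moves(steps=[0,0,2,0,0,0,5,0,0,0,8,0,0,0,11,0,0.5,2.5,11,7,1,6,11,14,1.8,9.5,11,21,2.5,13,11,28])

```text
clock: 11.65
position: [0.4983, -0.1965, 0.1538]
ee_rot: [0.0, 0.97, 0.243, 0.0]
contact_force: [0.1, 0.1, -0.1]
width: 0.0857
gripper_force: 0.0
```

Call:
apply_moves(steps=[0.8,3.5,0,7,1.5,7,0,14,2.2,10.5,0,21,3,14,0,28,3.7,17.5,0,35,4.4,21,0,42,5,24.5,0,49,5.2,27.1,0,56])

```text
clock: 12.32
position: [0.5508, 0.0763, 0.1536]
ee_rot: [0.0, 0.741, 0.671, 0.001]
contact_force: [0.3, -0.2, 0.3]
width: 0.0855
gripper_force: 0.0
```

Call:
apply_moves(steps=[0,0,0,6,0,0,0,6,0,0,-3,6,0,0,-6,6,0,0,-9,6,0,0,-11.1,6,0,0,-11.1,6,0,0,-11.1,6])

```text
clock: 12.98
position: [0.5495, 0.0727, 0.0417]
ee_rot: [-0.001, 0.709, 0.706, -0.001]
contact_force: [0.5, -0.0, 0.8]
width: 0.0852
gripper_force: 0.0
```

Call:
apply_moves(steps=[0,0,0,0,0,0,0,0,0,0,0,0,0,0,0,0,0,0,0,0,0,0,0,0], jaw=255, newtons=40)

```text
clock: 13.48
position: [0.5508, 0.0734, 0.0443]
ee_rot: [0.001, 0.708, 0.706, 0.001]
contact_force: [-2.1, -0.5, 5.9]
width: 0.0508
gripper_force: 41.2
```

Call:
apply_moves(steps=[0,0,2,0,0,0,5,0,0,0,8,0,-1,-3,11,-7,-2.4,-6.5,11,-14,-3.8,-10,11,-21,-5.2,-13.5,11,-28,-6.6,-17,11,-35])

```text
clock: 14.15
position: [0.4834, -0.0977, 0.1532]
ee_rot: [0.001, 0.889, 0.459, 0.001]
contact_force: [0.4, -0.5, -3.8]
width: 0.051
gripper_force: 43.2
```

Call:
apply_moves(steps=[-1.4,-3.5,0,-7,-2.8,-7,0,-14,-4.2,-10.5,0,-21,-5.6,-14,0,-28,-7,-17.5,0,-35,-8.2,-20.5,0,-42,-9.1,-22.3,0,-49,-9.1,-22.8,0,-55])

```text
clock: 14.82
position: [0.3915, -0.3281, 0.1529]
ee_rot: [0.001, 1.0, -0.006, -0.0]
contact_force: [-0.0, 0.2, -4.0]
width: 0.051
gripper_force: 43.2
```

Call:
apply_moves(steps=[0,0,0,0,0,0,-3,0,0,0,-6,0,0,0,-8.5,0,0,0,-10,0,0,0,-10.9,0,0,0,-10.9,0,0,0,-10.9,0])

```text
clock: 15.48
position: [0.3939, -0.3242, 0.0439]
ee_rot: [0.0, 1.0, 0.0, 0.0]
contact_force: [0.7, 0.7, -2.8]
width: 0.0505
gripper_force: 44.4
```

Call:
apply_moves(steps=[0,0,0,0,0,0,0,0,0,0,0,0,0,0,0,0,0,0,0,0], jaw=0)

```text
clock: 15.9
position: [0.3934, -0.3247, 0.0437]
ee_rot: [0.0, 1.0, -0.001, 0.0]
contact_force: [0.1, 0.0, -0.9]
width: 0.0851
gripper_force: 0.0
```

Call:
apply_moves(steps=[0,0,2,0,0,0,5,0,0,0,8,0,0,0,11,0,1.5,2.5,13,7,3.5,5,13,14,5.5,8,13,21,7.5,11,13,28])

```text
clock: 16.57
position: [0.469, -0.2139, 0.1742]
ee_rot: [0.001, 0.97, 0.243, 0.001]
contact_force: [0.1, -1.1, -0.8]
width: 0.0848
gripper_force: 0.0
```

Run:
```python
from h import *
a,c=snap('side','s5'); b,d=snap('scene','c5'); s=get_state(); print(s['clock'],s['position'])
A=cv2.imread('pics/s5.png')[120:260,260:460]; B=cv2.imread('pics/c5.png')[120:260,180:380]
cv2.imwrite('pics/v5.png',np.hstack([cv2.resize(x,(400,280)) for x in (A,B)]))
```

```text
16.6667 [ 0.47034752 -0.21055226  0.17365794]
```

View pics/v5.png

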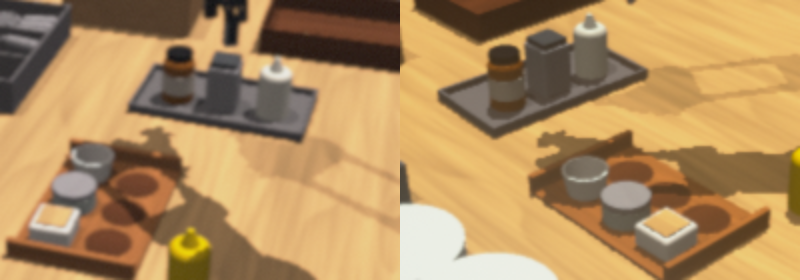

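All three stand upright in the tray: jar (180,75), canister (225,82) and bottle (273,90) in the left half of the picture. The tin is alone between the dishes at (75,190). I'll go above it and look.

Call:
apply_moves(steps=[2,2.8,0,7,4,5.6,0,14,6,8.4,0,21,8,11.2,0,28,10,14,0,35,12,17,0,42,13.8,19.5,0,49,15.1,21.6,0,56])

```text
clock: 17.33
position: [0.6206, 0.0028, 0.1731]
ee_rot: [0.0, 0.742, 0.671, 0.0]
contact_force: [0.1, -0.0, 0.2]
width: 0.0856
gripper_force: 0.0
```

Call:
apply_moves(steps=[0,0,-1,6,0,0,-2,6,0,0,-2,6,0,0,-2,6,0,0,-2,6])

```text
clock: 17.75
position: [0.6188, 0.0004, 0.1534]
ee_rot: [-0.0, 0.709, 0.705, -0.0]
contact_force: [0.4, -0.3, 0.3]
width: 0.0852
gripper_force: 0.0
```

Run:
```python
from h import *
im,c=snap('wrist','w6'); s=get_state(); print(s['clock'],s['position'],c['xyz'],s['qd'].round(3))
p=proj(c,(.619,.002,.04),'wrist'); print(p)
b=cv2.imread('pics/w6.png')
cv2.drawMarker(b,tuple(int(t) for t in p),(0,0,255),0,14,1); cv2.imwrite('pics/w6m.png',b)
```

```text
17.8 [6.19068812e-01 4.19083307e-04 1.53722510e-01] [0.62124567 0.06746266 0.29608611] [ 0.001 -0.006 -0.007  0.002 -0.    -0.006]
[316.40750426 194.832914  ]
```

View pics/w6m.png

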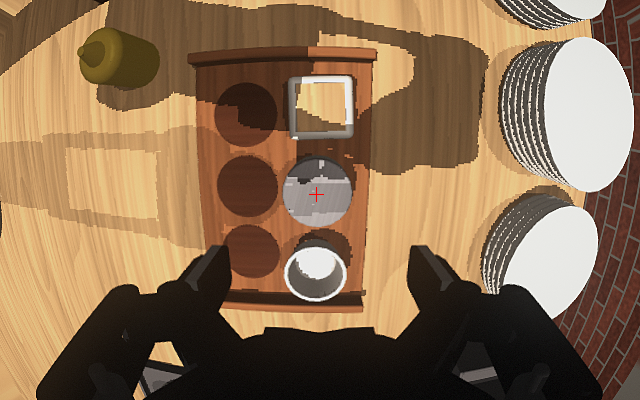

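The tin's lid is centred near (317,191), against a prediction of (316,195), so I shift +0.3 cm in y and go down.

Call:
apply_moves(steps=[0,0.3,-3,0,0,0.3,-6,0,0,0.3,-9,0,0,0.3,-11.5,0,0,0.3,-13.5,0,0,0.3,-14.8,0,0,0.3,-14.8,0,0,0.3,-14.8,0])

```text
clock: 18.47
position: [0.6191, 0.0039, 0.0054]
ee_rot: [-0.0, 0.708, 0.706, -0.0]
contact_force: [0.4, -0.0, -0.3]
width: 0.0854
gripper_force: 0.0
```

Call:
apply_moves(steps=[0,0,0,0,0,0,0,0,0,0,0,0,0,0,0,0,0,0,0,0,0,0,0,0], jaw=255, newtons=40)

```text
clock: 18.97
position: [0.6201, 0.0042, 0.0073]
ee_rot: [0.001, 0.708, 0.707, 0.001]
contact_force: [-0.9, -0.8, 6.9]
width: 0.0597
gripper_force: 42.6
```

Call:
apply_moves(steps=[0,0,2,0,0,0,5,0,0,0,8,0,-1,3.5,11,0,-2,7.5,13,0,-3,11.5,14,0,-4.2,15.5,15,0,-5.5,19.5,15,0])

```text
clock: 19.63
position: [0.5685, 0.1902, 0.1575]
ee_rot: [0.001, 0.708, 0.706, 0.002]
contact_force: [1.0, 0.3, -2.8]
width: 0.0596
gripper_force: 43.9
```

Call:
apply_moves(steps=[-1,3,0,0,-1.8,5.5,0,0,-2.3,7.3,0,0,-2.5,8,0,0,-2.5,8,0,0,-2.5,8,0,0,-2.5,8,0,0])

```text
clock: 20.22
position: [0.5431, 0.2673, 0.1547]
ee_rot: [0.0, 0.708, 0.706, -0.0]
contact_force: [0.2, -0.7, -2.4]
width: 0.0595
gripper_force: 43.9
```

Run:
```python
from h import *
im,c=snap('wrist','w7'); s=get_state(); print(s['clock'],s['position'],c['xyz'],s['qd'].round(3))
hsv=cv2.cvtColor(im,cv2.COLOR_RGB2HSV)
p=proj(c,(.539,.35,.009),'wrist'); b=cv2.imread('pics/w7.png'); print(p, hsv[int(p[1])-8:int(p[1])+8:5,int(p[0])-8:int(p[0])+8:5].tolist())
cv2.drawMarker(b,tuple(int(t) for t in p),(255,0,0),0,14,1); cv2.imwrite('pics/w7m.png',b)
```

```text
20.2667 [0.54320885 0.2671812  0.1546701 ] [0.54533082 0.33445625 0.29739715] [-0.005 -0.     0.001  0.006 -0.003  0.002]
[311.47811413 100.46347201] [[[13, 144, 108], [13, 140, 80], [14, 148, 110], [13, 143, 114]], [[13, 140, 89], [13, 144, 108], [13, 139, 121], [13, 144, 99]], [[13, 138, 105], [13, 142, 108], [14, 131, 229], [13, 140, 159]], [[12, 147, 97], [13, 140, 100], [13, 137, 192], [14, 136, 193]]]
```

View pics/w7m.png

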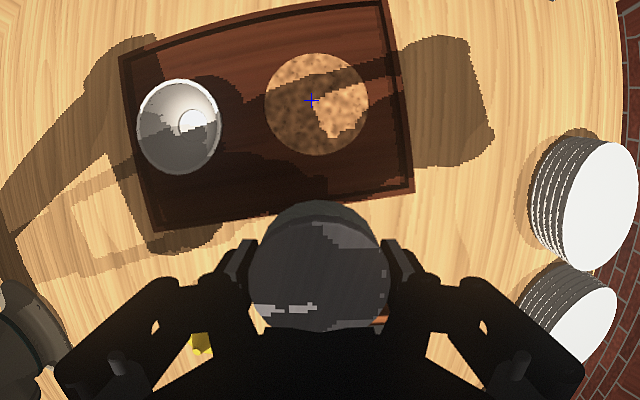

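The coaster is centred near (316,104), so about (0.543, 0.347). The tin is held centrally and the bowl at (180,126) is well clear.

Call:
apply_moves(steps=[0,3,0,0,0,6,0,0,0,7.9,-2,0,0,7.9,-5,0,0,7.9,-8,0,0,7.9,-11,0,0,7.9,-13,0,0,7.9,-13.4,0])

```text
clock: 20.93
position: [0.5405, 0.3448, 0.0163]
ee_rot: [-0.001, 0.708, 0.706, -0.004]
contact_force: [-0.8, -0.4, -2.2]
width: 0.0594
gripper_force: 44.0
```

Call:
apply_moves(steps=[0,0,0,0,0,0,-0.3,0,0,0,-0.6,0,0,0,-0.6,0,0,0,-0.6,0])

```text
clock: 21.35
position: [0.5434, 0.3478, 0.0159]
ee_rot: [0.0, 0.708, 0.707, 0.001]
contact_force: [0.3, -0.3, -1.6]
width: 0.0595
gripper_force: 44.0
```

Call:
apply_moves(steps=[0,0,-0.1,0,0,0,-0.2,0,0,0,-0.3,0,0,0,-0.3,0,0,0,-0.3,0])

```text
clock: 21.77
position: [0.5426, 0.3476, 0.0117]
ee_rot: [0.0, 0.708, 0.707, -0.0]
contact_force: [-0.5, -0.5, -1.7]
width: 0.0599
gripper_force: 44.0
```

Call:
apply_moves(steps=[0,0,-0.1,0,0,0,-0.1,0,0,0,-0.1,0])

```text
clock: 22.02
position: [0.5427, 0.3477, 0.0114]
ee_rot: [0.0, 0.708, 0.707, 0.0]
contact_force: [-0.6, -0.8, 4.3]
width: 0.0594
gripper_force: 44.2
```

Call:
apply_moves(steps=[0,0,0,0,0,0,0,0,0,0,0,0,0,0,0,0], jaw=20)

```text
clock: 22.35
position: [0.5428, 0.3476, 0.0106]
ee_rot: [0.0, 0.708, 0.707, 0.0]
contact_force: [0.4, 0.0, -0.6]
width: 0.0787
gripper_force: 0.0
```

Call:
apply_moves(steps=[0,0,2,0,0,0,5,0,0,0,8,0,0,0,11,0,0,-3.5,13,0,0,-7.5,14,0,0,-8,14,0,0,-8,14,0])

```text
clock: 23.02
position: [0.5431, 0.2656, 0.1518]
ee_rot: [0.001, 0.709, 0.705, 0.001]
contact_force: [-0.1, 0.1, -0.2]
width: 0.0784
gripper_force: 0.0
```

Run:
```python
from h import *
im,c=snap('wrist','w8'); s=get_state(); print(s['clock'],s['position'],c['xyz'],s['qd'].round(3))
p=proj(c,(.543,.347,.043),'wrist'); b=cv2.imread('pics/w8.png'); print(p)
cv2.drawMarker(b,tuple(int(t) for t in p),(255,0,0),0,14,1); cv2.imwrite('pics/w8m.png',cv2.resize(b[0:240,100:440],None,fx=1.5,fy=1.5))
```

```text
23.0667 [0.54276147 0.26697896 0.15094089] [0.54524058 0.33264215 0.29451743] [ 0.028  0.024 -0.005  0.013 -0.002  0.003]
[315.13258163  99.76704748]
```

View pics/w8m.png

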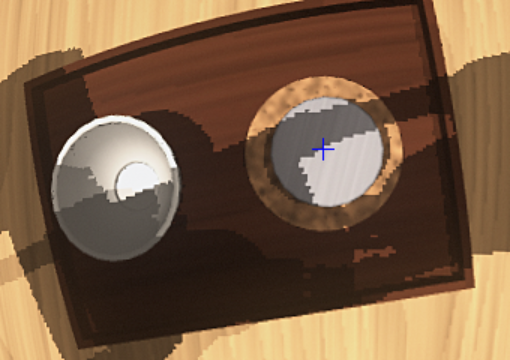

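The tin lies centred on the coaster, at (328,152) against (324,153) in the crop, and the bowl is untouched. Now I return the bottle.

Call:
apply_moves(steps=[-0.9,-3.7,0,-6,-1.8,-7.4,0,-12,-2.7,-11.1,0,-18,-3.6,-14.8,0,-24,-4.5,-18.5,0,-30,-5.4,-22.2,0,-36,-6.3,-25.9,0,-42,-7.2,-29.6,0,-48], jaw=0)

```text
clock: 23.73
position: [0.4703, -0.0287, 0.1499]
ee_rot: [-0.001, 0.934, 0.356, -0.0]
contact_force: [0.0, -0.8, 0.3]
width: 0.0851
gripper_force: 0.0
```

Call:
apply_moves(steps=[-0.9,-3.7,0,-6,-1.8,-7.4,0,-12,-2.7,-11.1,0,-18,-3.6,-14.8,0,-24,-4.5,-18.5,0,-30,-5.4,-22.2,0,-36,-6.3,-25.9,0,-42,-7.2,-28,0,-42])

```text
clock: 24.4
position: [0.3995, -0.3118, 0.15]
ee_rot: [0.001, 1.0, -0.003, 0.0]
contact_force: [-0.2, -0.2, -0.1]
width: 0.085
gripper_force: 0.0
```

Call:
apply_moves(steps=[0,0,0,0,0,0,0,0,0,0,0,0,0,0,0,0])

```text
clock: 24.73
position: [0.3992, -0.3068, 0.1502]
ee_rot: [-0.001, 1.0, 0.0, -0.0]
contact_force: [0.3, 0.7, -0.2]
width: 0.0851
gripper_force: 0.0
```

Call:
apply_moves(steps=[-0.6,-1.8,0,0,-0.6,-1.8,-3,0,-0.6,-1.8,-6,0,-0.6,-1.8,-9,0,-0.6,-1.8,-10.6,0,-0.6,-1.8,-10.6,0,-0.6,-1.8,-10.6,0,-0.6,-1.8,-10.6,0])

```text
clock: 25.4
position: [0.3938, -0.3264, 0.0458]
ee_rot: [0.001, 1.0, -0.0, 0.001]
contact_force: [-0.3, -0.5, 0.1]
width: 0.0852
gripper_force: 0.0
```

Call:
apply_moves(steps=[0,0,0,0,0,0,0,0,0,0,0,0,0,0,0,0,0,0,0,0,0,0,0,0], jaw=255, newtons=40)

```text
clock: 25.9
position: [0.3933, -0.3266, 0.0462]
ee_rot: [0.0, 1.0, -0.001, 0.001]
contact_force: [0.8, 2.2, 6.5]
width: 0.051
gripper_force: 40.9
```

Call:
apply_moves(steps=[0,0,2,0,0,0,5,0,0,0,8,0,1.4,3.3,10,7,2.8,6.9,11,14,4.2,10.5,11,21,5.6,14.1,11,28,7,17.7,11,35])

```text
clock: 26.57
position: [0.4626, -0.1478, 0.1553]
ee_rot: [0.0, 0.953, 0.302, 0.0]
contact_force: [0.1, -0.6, -3.1]
width: 0.0509
gripper_force: 43.4
```

Call:
apply_moves(steps=[1.4,3.7,0,7,2.8,7.4,0,14,4.2,11.1,0,21,5.6,14.8,0,28,7,18.5,0,35,8.2,21,0,42,8.7,22.3,0,49,8.7,22.3,0,55])

```text
clock: 27.23
position: [0.5506, 0.077, 0.1546]
ee_rot: [-0.0, 0.704, 0.71, 0.001]
contact_force: [1.0, 0.1, -3.4]
width: 0.0504
gripper_force: 43.4
```

Call:
apply_moves(steps=[0,0,0,0,0,0,0,0,0,0,-3,0,0,0,-6,0,0,0,-8,0,0,0,-9.5,0,0,0,-9.5,0,0,0,-9.5,0])

```text
clock: 27.9
position: [0.5489, 0.0728, 0.0593]
ee_rot: [-0.001, 0.709, 0.706, -0.001]
contact_force: [0.8, -0.2, -2.2]
width: 0.0509
gripper_force: 43.4
```

Call:
apply_moves(steps=[0.1,0.1,-0.6,0,0.1,0.1,-1.1,0,0.1,0.1,-1.1,0,0.1,0.1,-1.1,0])

```text
clock: 28.23
position: [0.5507, 0.0745, 0.049]
ee_rot: [0.0, 0.708, 0.706, 0.0]
contact_force: [-0.2, -0.3, -2.5]
width: 0.0508
gripper_force: 43.5
```

Call:
apply_moves(steps=[0,0,0,0,0,0,0,0,0,0,0,0,0,0,0,0,0,0,0,0], jaw=0)

```text
clock: 28.65
position: [0.5509, 0.0746, 0.0491]
ee_rot: [0.0, 0.708, 0.707, 0.0]
contact_force: [-0.1, -0.1, 0.4]
width: 0.0855
gripper_force: 0.0
```

Call:
apply_moves(steps=[0,0,2,0,0,0,5,0,0,0,8,0,0,0,10.5,0,-0.5,-2.5,10.5,-7,-1.2,-6,10.5,-14,-2,-9.5,10.5,-21,-2.8,-13,10.5,-28])

```text
clock: 29.32
position: [0.5224, -0.0564, 0.1542]
ee_rot: [0.0, 0.859, 0.512, 0.0]
contact_force: [0.2, 0.0, -0.2]
width: 0.0854
gripper_force: 0.0
```

Call:
apply_moves(steps=[-0.7,-3.7,0,-7,-1.4,-7.4,0,-14,-2.1,-11.1,0,-21,-2.8,-14.8,0,-28,-3.5,-18.5,0,-35,-4.2,-22.2,0,-42,-4.8,-25.5,0,-49,-4.9,-27.2,0,-56])

```text
clock: 29.98
position: [0.4726, -0.3316, 0.1539]
ee_rot: [0.001, 0.999, 0.047, -0.0]
contact_force: [0.8, 0.8, 0.5]
width: 0.0853
gripper_force: 0.0
```

Call:
apply_moves(steps=[0,0,0,-6,0,0,0,-6,0,0,-3,-6,0,0,-6,-6,0,0,-9,-6,0,0,-11,-6,0,0,-11,-6,0,0,-11,-6])

```text
clock: 30.65
position: [0.4733, -0.3262, 0.0431]
ee_rot: [-0.001, 1.0, 0.0, -0.001]
contact_force: [0.3, 0.7, 0.7]
width: 0.0855
gripper_force: 0.0
```

Call:
apply_moves(steps=[0,0,0,0,0,0,0,0,0,0,0,0,0,0,0,0,0,0,0,0,0,0,0,0], jaw=255, newtons=40)

```text
clock: 31.15
position: [0.4748, -0.3281, 0.0456]
ee_rot: [0.001, 1.0, -0.001, 0.001]
contact_force: [0.2, 0.8, 7.4]
width: 0.0494
gripper_force: 42.9
```

Call:
apply_moves(steps=[0,0,2,0,0,0,5,0,0,0,8,0,0.8,2.7,10.5,7,1.6,5.9,11,14,2.4,9.1,11,21,3.2,12.3,11,28,4,15.5,11,35])

```text
clock: 31.82
position: [0.5134, -0.171, 0.1541]
ee_rot: [0.0, 0.953, 0.303, 0.0]
contact_force: [1.4, -0.6, -2.7]
width: 0.0495
gripper_force: 42.9
```

Call:
apply_moves(steps=[0.7,3,0,7,1.4,6,0,14,2.1,9,0,21,2.8,12,0,28,3.3,14.5,0,35,3.7,16.5,0,42,3.7,17.5,0,49,3.7,17.5,0,55])

```text
clock: 32.48
position: [0.5502, 0.0053, 0.1536]
ee_rot: [-0.001, 0.705, 0.71, 0.0]
contact_force: [0.1, -0.2, -2.6]
width: 0.0495
gripper_force: 42.9
```

Call:
apply_moves(steps=[0,0,0,0,0,0,0,0,0,0,-3,0,0,0,-6,0,0,0,-8,0,0,0,-9.8,0,0,0,-9.8,0,0,0,-9.8,0])

```text
clock: 33.15
position: [0.55, 0.0021, 0.0551]
ee_rot: [-0.001, 0.708, 0.706, -0.001]
contact_force: [0.7, 0.1, -3.0]
width: 0.0497
gripper_force: 42.6
```

Call:
apply_moves(steps=[0,0,-0.5,0,0,0,-0.9,0,0,0,-0.9,0,0,0,-0.9,0])

```text
clock: 33.48
position: [0.551, 0.0025, 0.0473]
ee_rot: [0.0, 0.708, 0.706, 0.0]
contact_force: [-0.6, 0.7, -1.3]
width: 0.0497
gripper_force: 42.7
```

Call:
apply_moves(steps=[0,0,0,0,0,0,0,0,0,0,0,0,0,0,0,0,0,0,0,0], jaw=0)

```text
clock: 33.9
position: [0.5509, 0.0026, 0.0471]
ee_rot: [0.0, 0.708, 0.707, 0.0]
contact_force: [-0.5, -0.0, -0.1]
width: 0.0856
gripper_force: 0.0
```

Call:
apply_moves(steps=[0,0,2,0,0,0,5,0,0,0,8,0,0,0,10.8,0,0,-2.5,10.8,-7,0,-6,10.8,-14,0,-9.5,10.8,-21,0,-13,10.8,-28])

```text
clock: 34.57
position: [0.5506, -0.1284, 0.1553]
ee_rot: [0.0, 0.859, 0.512, 0.0]
contact_force: [0.2, 0.4, 1.2]
width: 0.0854
gripper_force: 0.0
```

Call:
apply_moves(steps=[0,-3,0,-7,0,-6,0,-14,0,-9,0,-21,0,-12,0,-28,0.1,-15,0,-35,0.2,-18,0,-42,0.3,-20.2,0,-49,0.3,-20.2,0,-56])

```text
clock: 35.23
position: [0.5538, -0.3347, 0.1544]
ee_rot: [0.002, 0.999, 0.047, 0.0]
contact_force: [1.4, 0.5, -0.1]
width: 0.0857
gripper_force: 0.0
```

Call:
apply_moves(steps=[0,0,0,-6,0,0,0,-6,0,0,-3,-6,0,0,-6,-6,0,0,-9,-6,0,0,-10.9,-6,0,0,-10.9,-6,0,0,-10.9,-6])

```text
clock: 35.9
position: [0.5532, -0.3287, 0.045]
ee_rot: [-0.001, 1.0, 0.0, -0.001]
contact_force: [1.0, -0.7, 0.1]
width: 0.0848
gripper_force: 0.0
```

Call:
apply_moves(steps=[0,0,0,0,0,0,0,0,0,0,0,0,0,0,0,0,0,0,0,0,0,0,0,0], jaw=255, newtons=40)

```text
clock: 36.4
position: [0.5548, -0.3303, 0.048]
ee_rot: [0.001, 1.0, -0.001, 0.002]
contact_force: [-0.6, -1.4, 6.9]
width: 0.0504
gripper_force: 41.6
```

Call:
apply_moves(steps=[0,0,2,0,0,0,5,0,0,0,8,0,0,2,10.5,7,0,4.5,11,14,0,7,11,21,0,9.5,11,28,0,12,11,35])

```text
clock: 37.07
position: [0.5532, -0.2082, 0.1561]
ee_rot: [0.0, 0.953, 0.303, 0.0]
contact_force: [0.5, 0.1, -3.9]
width: 0.0502
gripper_force: 43.1
```

Call:
apply_moves(steps=[0,2.5,0,7,0,5,0,14,0,7.5,0,21,-0.1,10,0,28,-0.2,12,0,35,-0.3,14,0,42,-0.3,14.9,0,49,-0.3,14.9,0,55])

```text
clock: 37.73
position: [0.5498, -0.0578, 0.1558]
ee_rot: [-0.001, 0.705, 0.709, 0.0]
contact_force: [-0.3, -0.7, -2.8]
width: 0.0503
gripper_force: 43.1
```

Call:
apply_moves(steps=[0,0,0,0,0,0,0,0,0,0,-3,0,0,0,-6,0,0,0,-8,0,0,0,-9.8,0,0,0,-9.8,0,0,0,-9.8,0])

```text
clock: 38.4
position: [0.55, -0.0608, 0.0571]
ee_rot: [-0.001, 0.708, 0.706, -0.001]
contact_force: [0.4, -0.2, -2.3]
width: 0.0506
gripper_force: 43.1
```

Call:
apply_moves(steps=[0,-0.1,-0.5,0,0,-0.1,-0.9,0,0,-0.1,-0.9,0,0,-0.1,-0.9,0])

```text
clock: 38.73
position: [0.5511, -0.0616, 0.0494]
ee_rot: [0.001, 0.708, 0.706, 0.0]
contact_force: [-0.6, 0.2, -3.2]
width: 0.0505
gripper_force: 43.2
```

Call:
apply_moves(steps=[0,0,0,0,0,0,0,0,0,0,0,0,0,0,0,0,0,0,0,0], jaw=0)

```text
clock: 39.15
position: [0.5509, -0.0615, 0.0491]
ee_rot: [0.0, 0.708, 0.707, 0.0]
contact_force: [0.7, 0.2, -0.7]
width: 0.0851
gripper_force: 0.0
```

Call:
apply_moves(steps=[0,0,2,0,0,0,5,0,0,0,8,0,1,2,11.5,0,2,4,15,0,3,6,18.5,0,3,6,22,0,3,6,25,0])

```text
clock: 39.82
position: [0.5812, -0.0002, 0.3015]
ee_rot: [0.001, 0.707, 0.707, 0.001]
contact_force: [-0.6, -0.5, -0.1]
width: 0.0856
gripper_force: 0.0
```

Call:
apply_moves(steps=[0,0,0,0,0,0,0,0,0,0,0,0,0,0,0,0,0,0,0,0,0,0,0,0])

```text
clock: 40.32
position: [0.5801, -0.0015, 0.2973]
ee_rot: [-0.001, 0.708, 0.706, -0.001]
contact_force: [-0.7, 0.2, 0.1]
width: 0.0853
gripper_force: 0.0
```

Run:
```python
from h import *
im,c=snap('wrist','w9'); snap('side','s9'); s=get_state(); print(s['clock'],s['position'],c['xyz'],s['qd'].round(3))
w=cv2.imread('pics/w9.png')[0:270,220:440]; a=cv2.imread('pics/side0.png')[170:270,250:370]; b=cv2.imread('pics/s9.png')[170:270,250:370]
cv2.imwrite('pics/v9.png',np.hstack([cv2.resize(w,(440,540)),np.vstack([cv2.resize(x,(324,270)) for x in (a,b)])]))
for p in [(.55,-.062,.092),(.55,.002,.092),(.55,.074,.104)]: print(proj(c,p,'wrist').round(0), (2*(proj(c,p,'wrist')-[220,0])).round(0))
```

```text
40.4167 [ 0.58038093 -0.00151992  0.29782334] [0.58267793 0.06546935 0.44005085] [ 0.001 -0.003 -0.008  0.     0.001  0.002]
[292. 226.] [145. 452.]
[291. 173.] [142. 347.]
[289. 110.] [138. 220.]
```

View pics/v9.png

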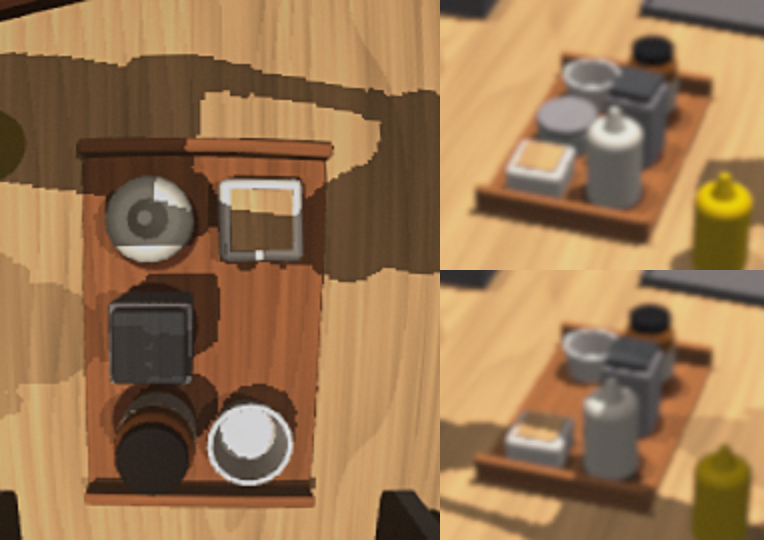

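All three containers stand on their marks. In the side view each is within about 1–2 pixels of where it started (nozzle, lid and cap at (617,385), (636,351), (650,316)), and the dishes have not moved. I'll hand in.

```bash
python3 -c "
from rig import *
print(sign_off())"
```

```text
the job is handed in; nothing more can be done
None
```

I handed the job in at about 40 s of the 131 s allowed. The tin is on the coaster, the three containers are back upright on their marks (all within about 3 mm by camera), and the ramekin, square dish and bowl look unmoved; the hand-in returned no verdict.

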